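# Swing the hold-down arms over a carved slab

### The arm

A 6-joint arm with a two-finger parallel gripper is mounted at the origin on the work surface. World frame = base frame: x ahead of the robot, y to its left, z up, the work surface at z = 0. Lengths are in m, angles in rad, forces in N, time in s.
With the tool pointing down it reaches from about 0.35 to 0.875 m from the base axis. Payload 15.5 kg.
Tool frame: the origin (TCP) lies on the mounting face of the last link; the fingertips stand 173 mm ahead of it and the grasp point (between the pads) lies 155 mm ahead of it; z points along the fingers, y is the line along which they close (so a half turn about z gives the same grasp; the last joint's range is limited). The gripper opens to 85 mm and grips with 20 to 120 N. Pads are 22 mm wide; open, the fingers measure 114 mm over their backs; the gripper's body (76 mm by 85 mm) begins 54 mm behind the grasp point. The pads swing forward as they close: fully open they stand 13 mm farther back than shut.
Start: joints at [-1.196, 0.494, 1.345, -0, 1.302, -0.096], TCP at [0.283, -0.557, 0.405] pointing down, gripper open.
Joint ranges: [-2.91, 2.91], [-0.82, 2.16], [0.22, 2.67], [-1.22, 4.37], [0.12, 2.79], [-3.08, 3.08]. Speed limits (rad/s): [1.89, 1.89, 2.57, 3.01, 3.01, 3.01].

### API

Orientations are given as a 3x3 rotation matrix whose columns are the frame's x, y, z axes.
In Python, from rig import env gives the robot as it stands. The module is installed in compiled form; this text tells all that it offers.
- The arm moves only by the tool play_rows, never from a script. Its argument "commands" is text: rows parted by semicolons, each of 4 numbers parted by spaces: the shift along the tool's x, y, z in cm, then the turn about the tool's z in rad. A call has 1 to 5 rows; each row shifts and turns the commanded pose from where the row before left it, along the tool's axes as they then stand; what a row does not reach is not made up. A row lasts 1/10 s, in which the tool goes at most 50 mm and 8.59 degrees, less where a joint would pass 70% of its speed; a pose out of reach is approached as far as the arm can. A call is refused whole if a number of a shift passes 5 or a number of a turn 0.15, either way. A call with a gripper value outside its range is refused whole. "claw" is the closure, from 0 (fully open) to 1 (shut), set as the call begins (left out, the last holds). The fingers move at their own pace and stop on an object; "force" is the grip in N (left out, the last holds). Time passes only in rows, so rows that do not move let the fingers close. It gives the time, the measured TCP pose, the force, the opening and the grip force at its end, in the units of the state.
- env.observe(): the state, without advancing time (a new reading comes with each control period).
- env.snapshot(name): name is "side" or "top"; returns the picture (480x640x3 uint8, red, green, blue); there is no depth.
- env.camera_model(name): a dict with "fovy" (degrees; the focal length in pixels is half the picture's height over the tangent of half this angle, whatever the lens; pixels are square), "cx", "cy" (the principal point, pixels), "D" ([k1, k2, p1, p2, k3] as OpenCV has them; the pictures are not rectified), "R" (3x3) and "t" (3): a world point X has camera coordinates R X + t. Camera axes: x right, y down, z forward; pixel columns grow to the right and rows downward; lengths in m; the calibration is good to about 2 mm. A picture is of the moment at which its call begins. camera_model takes no time and is no camera call.
- env.hand_in(): hands the job in; it is judged then, once.
Trained networks look in the newest picture that a camera, given by its name, has taken for a name from the list of things; names that differ only in an ending like _2 or _b are one class to them, and where a whole thing is asked for, a point or a joint stands for the part that bears it (a point fixed in the world has none). Each returns a list of dicts, best first, with "score" (0 to 1); they miss things now and then, are a little off and sometimes report something else, mostly with a low value. They report only what shows in the picture. A call takes as long as a camera call.
- env.cut_out(camera, target): "mask" (480x640 bool, what is visible of it) and "xy" ([column, row] in pixels, amid what is visible of it).
The state is a dict: "time_s": time; "joint_pos": joint angles; "joint_vel": joint speeds; "effort": joint torques, N m; "tool_pos": TCP position; "orientation": TCP orientation; "force": force on the tool from outside, world axes, zero at the start; "moment": the same for the moment, N m; "opening": opening from 0.0 (shut) to 1.0 (fully open); "grip_force": force on a finger pad.
Only numpy, scipy, OpenCV 4.12 (cv2) and the standard library are available. Lean on these libraries where they do the work, as an engineer would, in place of code of your own. Each camera call takes 0.05 s, during which the arm holds its last target. There are 200 camera calls.

### The job

Lock the carved wooden slab down in its jig: with a fingertip, gently push each of the two wooden swing arms round on its bolt until it reaches in over the end of the slab and points straight along the jig at the other arm's bolt. Only push the arms, without squeezing them; do not touch or lift the slab, and leave the tin, jar, brush and saucer where they are.

Things in the scene. Friction and masses are not known exactly. Their poses are not given: they have to be found in the camera images.
- jig: Fixed plywood base 200 x 440 x 12 mm, with 12 mm high cleats beside the slab's long edges. Origin: centre of its underside on the bench; x across it, y along its 440 mm length, z up; its left end is +y. A round wooden post of 34 mm diameter stands at y = +165 mm and at y = -165 mm, up to 41 mm above the bench; an arm turns on each.
- left_arm (a joint): Angle (rad) of the wooden arm at the jig's +y end about its upright bolt, anticlockwise seen from above. 0: straight out, away from the slab (jig +y). +3.14 and -3.14 are the same place, straight in over the slab: locked. Starts between -1.9 and 1.9; turns either way, stops only at +-3.7. Stays where left: friction takes about 2 N pushed 65 mm from the bolt.
- right_arm (a joint): The same for the like arm at the jig's -y end: 0 points straight out (jig -y), +3.14 or -3.14 straight in over the slab (jig +y), anticlockwise positive seen from above. Same range and friction.
- left_pivot (a point): On the left arm's bolt axis, half-way up the arm (51 mm above the bench); axes as the jig's. The arm's bolt end is a disc of 34 mm diameter with a bolt head up to 69 mm above the bench.
- right_pivot (a point): The same on the right arm's bolt axis.
- left_tip (a point): Middle of the left arm's round tip, 90 mm from its bolt axis, 51 mm above the bench. The arm is a level dark wooden bar 24 mm wide with upright sides, underside 41 mm and top 61 mm above the bench, so it passes 4 mm over the slab.
- right_tip (a point): The same at the tip of the right arm, which has the same sizes.
- slab_center (a point): Centre of the loose light-wood slab with bark edges, carved with a round-topped door: about 137 x 250 x 25 mm, 0.4 to 0.8 kg, long along its y, lying on the jig's base between the cleats with its top 37 mm above the bench. Its ends lie about 40 mm from the bolt axes.
- oil_tin: Loose upright white and yellow tin 70 x 110 x 170 mm, with cap and handle up to 200 mm, to the left of the jig. Origin under its centre.
- jar: Loose closed glass jar, 76 mm diameter, 110 mm tall, to the right of the jig. Origin under its centre.
- brush: Loose paint brush, about 200 x 42 x 20 mm, lying on the bench beyond the jig, its length along its own x; origin under its middle.
- saucer: Loose shallow red plastic dish, 90 mm across, 18 mm tall, to the left of the jig, towards the robot. Origin under its centre.

How it is judged:
At the end, for the whole second after the job is handed in: Both arms stand still over the slab, each within 0.14 rad (8 degrees) of pointing straight at the other arm's bolt; the slab is within 8 mm of where it lay and the bystanders within 20 mm ((value of joint left_arm between 3.0016 and 3.2816 rad or value of joint left_arm between -3.2816 and -3.0016 rad) and (value of joint right_arm between 3.0016 and 3.2816 rad or value of joint right_arm between -3.2816 and -3.0016 rad) and velocity of joint left_arm between -0.05 and 0.05 rad/s and velocity of joint right_arm between -0.05 and 0.05 rad/s and distance of slab_center from where it was at the start of the episode below 0.008 m and distance of each of oil_tin, jar, brush, saucer from where it was at the start of the episode below 0.02 m); the robot touches nothing.
It fails at once if the slab is shifted or lifted by more than 8 mm (distance of slab_center from where it was at the start of the episode above 0.008 m).
It fails at once if the fingers press on the slab with more than 1 N (contact force between the fingers and slab above 1 N).
It fails at once if an arm is squeezed or forced, or the jig struck: the fingers bear on the jig and its arms with more than 18 N (contact force between the fingers and jig above 18 N).
It fails at once if the tin, jar, brush or saucer is moved by more than 20 mm (distance of any of oil_tin, jar, brush, saucer from where it was at the start of the episode above 0.02 m).
It also fails if it takes over 58 s, if anything falls off the work surface, if the arm or the gripper's body presses on something with over 40 N, if the wrist force passes 120 N, or if a joint passes its speed limit or range.

## Working session

There is one attempt and no reset: what is moved stays moved. The work goes in short steps, Python scripts to look and compute and a tool call to move; the robot and the scene stay as the last step left them, time stands still between calls to the robot, and variables do not carry over. Pictures are saved under pics/ and viewed, at most 10 in all, crops included, and the job is handed in when it is done.

Besides the shell and the picture viewer there is one more tool, called after "Call:" as name(argument=value, ...) on one line, values as JSON. play_rows: Moves the arm, as the interface text tells. Its arguments: {"type":"object","properties":{"commands":{"type":"string"},"claw":{"type":"number"},"force":{"type":"number"}},"required":["commands"]}

```bash
mkdir -p pics; cat > h.py <<'E'
import numpy as np, cv2
from rig import env
def cam(n):
    m=env.camera_model(n); f=240/np.tan(np.radians(m["fovy"])/2)
    return np.array([[f,0,m["cx"]],[0,f,m["cy"]],[0,0,1]]),np.array(m["D"],float),np.array(m["R"]),np.array(m["t"])
def toplane(n,uv,z):
    K,D,R,t=cam(n)
    p=cv2.undistortPoints(np.array(uv,float).reshape(-1,1,2),K,D).reshape(-1,2)
    d=np.c_[p,np.ones(len(p))]@R; c=-R.T@t
    return c+d*((z-c[2])/d[:,2])[:,None]
def proj(n,X):
    K,D,R,t=cam(n)
    return cv2.projectPoints(np.array(X,float).reshape(-1,1,3),cv2.Rodrigues(R)[0],t,K,D)[0].reshape(-1,2)
def save(n,name):
    im=env.snapshot(n); cv2.imwrite(f"pics/{name}.png",im[:,:,::-1]); return im
E
python3 - <<'E'
from h import *
for n in("top","side"):
    save(n,n+"0")
    print(n,cam(n)[2].round(2).tolist(),(-cam(n)[2].T@cam(n)[3]).round(3))
    for o,z in [("left_arm",.061),("right_arm",.061),("left_pivot",.061),("left_tip",.061),("right_tip",.061),("slab_center",.037),("jig",.012),("oil_tin",.1),("jar",.1),("brush",.01),("saucer",.01)]:
        for r in env.cut_out(n,o)[:2]: print(o,round(r["score"],2),np.round(r["xy"]),toplane(n,r["xy"],z)[0].round(3),r["mask"].sum())
o=env.observe();print(o["time_s"],o["tool_pos"],np.round(o["orientation"],3))
E
```

```text
top [[-0.02, -1.0, 0.01], [-0.99, 0.02, -0.1], [0.1, -0.01, -0.99]] [0.431 0.023 1.503]
left_arm 0.85 [251. 217.] [0.645 0.206 0.061] 359
left_arm 0.53 [315. 267.] [0.504 0.033 0.061] 6818
right_arm 0.61 [375. 244.] [ 0.563 -0.134  0.061] 328
right_arm 0.3 [304. 267.] [0.506 0.06  0.061] 6895
left_pivot 0.87 [308. 266.] [0.508 0.049 0.061] 6646
left_tip 0.95 [248. 218.] [0.642 0.214 0.061] 366
right_tip 0.65 [380. 248.] [ 0.553 -0.147  0.061] 356
slab_center 0.92 [309. 242.] [0.576 0.048 0.037] 4304
jig 0.66 [302. 268.] [0.505 0.069 0.012] 6444
oil_tin 0.8 [138. 225.] [0.624 0.51  0.1  ] 1813
jar 0.82 [486. 262.] [ 0.505 -0.43   0.1  ] 770
jar 0.34 [375. 248.] [ 0.55  -0.129  0.1  ] 320
brush 0.93 [356. 172.] [ 0.779 -0.092  0.01 ] 698
brush 0.34 [378. 245.] [ 0.566 -0.147  0.01 ] 312
saucer 0.58 [182. 297.] [0.428 0.411 0.01 ] 702
side [[-0.8, -0.6, 0.01], [-0.3, 0.39, -0.87], [0.52, -0.7, -0.5]] [-0.006  0.814  0.646]
left_arm 0.67 [250. 277.] [0.632 0.224 0.061] 465
right_arm 0.65 [284. 295.] [0.526 0.231 0.061] 5272
right_arm 0.63 [364. 232.] [ 0.541 -0.112  0.061] 219
left_pivot 0.57 [284. 292.] [0.533 0.223 0.061] 5379
left_pivot 0.49 [428. 197.] [ 0.505 -0.427  0.061] 848
left_tip 0.86 [250. 275.] [0.636 0.22  0.061] 552
right_tip 0.76 [358. 230.] [ 0.559 -0.11   0.061] 234
slab_center 0.75 [313. 269.] [0.562 0.083 0.037] 3705
jig 0.56 [282. 296.] [0.571 0.187 0.012] 4984
oil_tin 0.65 [136. 336.] [0.619 0.517 0.1  ] 7562
jar 0.64 [428. 200.] [ 0.46  -0.329  0.1  ] 817
brush 0.8 [294. 228.] [ 0.764 -0.086  0.01 ] 487
brush 0.22 [282. 293.] [0.582 0.176 0.01 ] 4954
saucer 0.65 [257. 379.] [0.445 0.404 0.01 ] 1408
saucer 0.54 [312. 268.] [0.593 0.048 0.01 ] 3593
1.2 [ 0.28294537 -0.5572928   0.40472069] [[ 0.892  0.453  0.   ]
 [ 0.453 -0.892 -0.   ]
 [ 0.     0.    -1.   ]]
```

```bash
python3 - <<'E'
import cv2
a=cv2.imread("pics/top0.png")[170:330,200:440]; cv2.imwrite("pics/top0c.png",cv2.resize(a,None,fx=3.3,fy=3.3,interpolation=cv2.INTER_CUBIC))
E
```

```text
(no output)
```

View pics/top0.png

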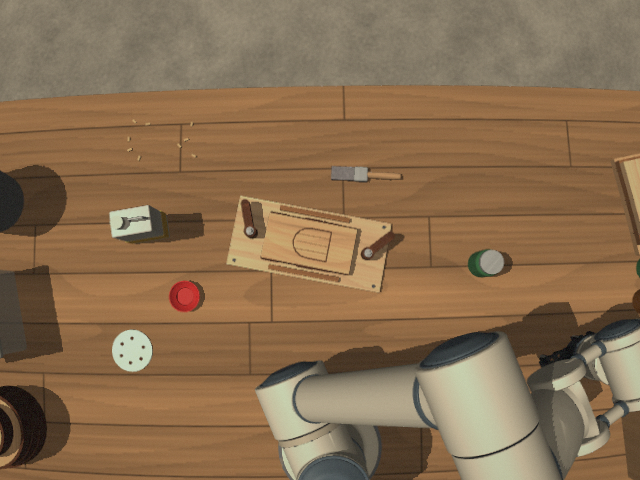

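View pics/top0c.png

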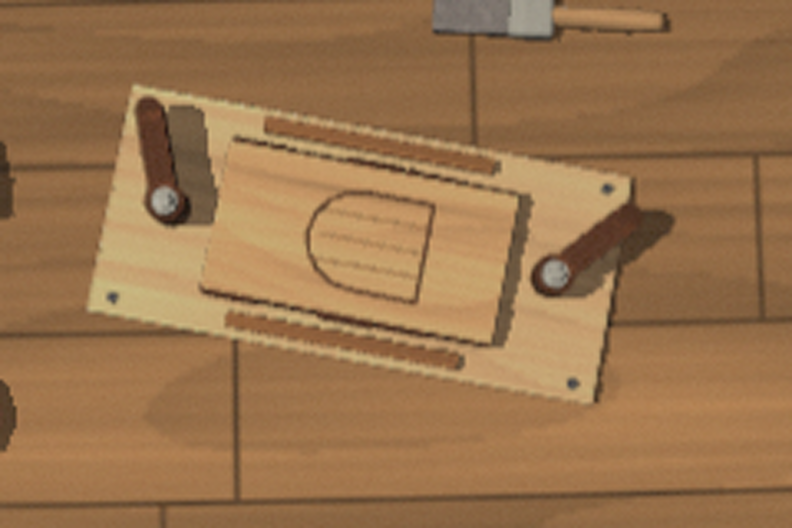

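The top view shows the jig turned about 10°. The left arm (bolt at px 250,231) points away from the robot, and the right arm (bolt at 368,252) points outward and away. Both can swing in over the far side.

```bash
python3 - <<'E'
from h import *
px=lambda a:np.array(a)/3.3+[200,170]
B=toplane("top",px([[166,201],[556,272]]),.069)[:,:2]
T=toplane("top",px([[148,98],[636,205]]),.061)[:,:2]
C=toplane("top",px([[135,86],[632,178],[597,403],[88,311]]),.012)[:,:2]
print("bolts",B.round(4),np.linalg.norm(B[0]-B[1]),"mid",B.mean(0),"corners mid",C.mean(0).round(4))
y=B[0]-B[1]; print("jig yaw y-axis deg",np.degrees(np.arctan2(y[1],y[0])), [np.degrees(np.arctan2(*(v)[::-1])).round(1) for v in (C[0]-C[1],C[3]-C[2])])
for i in 0,1:
    d=T[i]-B[i]; print("arm",np.linalg.norm(d),np.degrees(np.arctan2(d[1],d[0])))
E
```

```text
bolts [[ 0.6055  0.2061]
 [ 0.5405 -0.1146]] 0.3272295915025284 mid [0.57298774 0.04578974] corners mid [0.5723 0.0453]
jig yaw y-axis deg 78.54028130851059 [np.float64(78.3), np.float64(78.7)]
arm 0.08957018235336106 10.167522262680862
arm 0.08852580309957285 -51.428500778095376
```

Call:
play_rows(commands="2.66 -1.34 0 0;2.66 -1.34 0 0;2.66 -1.34 0 0;2.66 -1.34 0 0;2.66 -1.34 0 0", claw=1, force=20)

```text
time_s: 1.7
tool_pos: [0.3718, -0.4363, 0.4047]
orientation: [[0.892, 0.453, 0.0], [0.453, -0.892, -0.0], [0.0, 0.0, -1.0]]
force: [-0.5, -1.0, 0.6]
opening: 0.145
grip_force: 0.0
```

Call:
play_rows(commands="2.66 -1.34 0 0;2.66 -1.34 0 0;2.66 -1.34 0 0;2.66 -1.34 0 0;2.66 -1.34 0 0")

```text
time_s: 2.2
tool_pos: [0.4601, -0.3163, 0.4048]
orientation: [[0.892, 0.453, 0.0], [0.453, -0.892, -0.0], [0.0, 0.0, -1.0]]
force: [-0.4, 0.1, 0.6]
opening: -0.003
grip_force: 0.0
```

Call:
play_rows(commands="2.66 -1.34 0 0;2.66 -1.34 0 0;2.66 -1.34 0 0;2.66 -1.34 0 0;2.66 -1.34 0 0")

```text
time_s: 2.7
tool_pos: [0.5484, -0.1964, 0.4048]
orientation: [[0.892, 0.453, 0.0], [0.453, -0.892, -0.0], [0.0, 0.0, -1.0]]
force: [0.3, 0.2, 0.5]
opening: 0.0
grip_force: 0.0
```

Call:
play_rows(commands="0 0 1 -0.1;0 0 2 -0.11;0 0 2 0;0 0 0 0;0 0 0 0")

```text
time_s: 3.2
tool_pos: [0.5478, -0.1975, 0.355]
orientation: [[0.778, 0.628, -0.0], [0.628, -0.778, 0.0], [-0.0, -0.0, -1.0]]
force: [-0.6, -0.1, -0.5]
opening: -0.001
grip_force: 0.0
```

Call:
play_rows(commands="0 0 3 0;0 0 3 0;0 0 3 0;0 0 2.5 0;0 0 1.8 0")

```text
time_s: 3.7
tool_pos: [0.548, -0.1977, 0.2214]
orientation: [[0.778, 0.628, 0.001], [0.628, -0.778, -0.0], [0.0, 0.001, -1.0]]
force: [0.2, -0.4, 0.0]
opening: 0.003
grip_force: 0.0
```

```bash
python3 - <<'E'
from h import *
a=save("side","s1")[180:340,200:440]; b=save("top","t1")[170:330,200:440]
c=np.vstack([cv2.resize(a,None,fx=1.85*1.35,fy=1.85,interpolation=2)]) 
c=np.hstack([cv2.resize(k[:,40:220],None,fx=2.2,fy=2.2,interpolation=2) for k in (a,b)])
cv2.imwrite("pics/c1.png",c[:,:,::-1]); print(c.shape)
E
```

```text
(352, 792, 3)
```

View pics/c1.png

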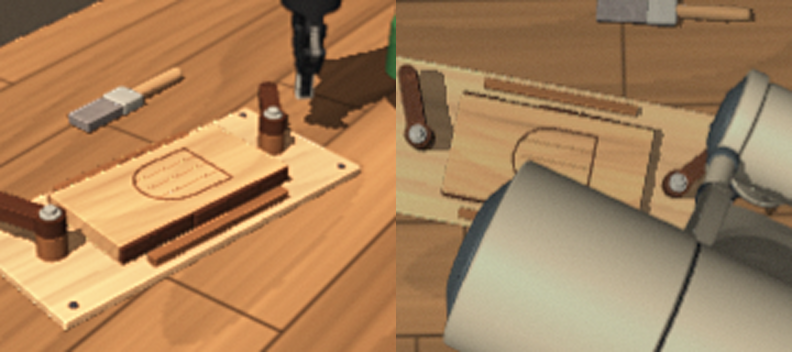

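The side view shows the shut fingertip behind the right arm, clear of it and at arm height. I'll move in and start the arc.

Call:
play_rows(commands="0.6 0 0 0;0.5 0 0 0;0.4 0 0 0;0.4 0 0 0;0.4 0 0 0")

```text
time_s: 4.3
tool_pos: [0.566, -0.1828, 0.2222]
orientation: [[0.778, 0.629, 0.001], [0.629, -0.778, -0.0], [0.0, 0.001, -1.0]]
force: [-1.3, -2.0, 0.7]
opening: -0.0
grip_force: 1.0
```

Call:
play_rows(commands="0.35 0.1 0 -0.05;0.35 0.1 0 -0.05;0.69 0.2 0 -0.1;0.69 0.2 0 -0.1;0.69 0.2 0 -0.1")

```text
time_s: 4.8
tool_pos: [0.5905, -0.1679, 0.2219]
orientation: [[0.468, 0.884, 0.0], [0.884, -0.468, -0.001], [-0.0, 0.001, -1.0]]
force: [-0.2, -2.6, 0.1]
opening: -0.0
grip_force: 1.1
```

Call:
play_rows(commands="0.69 0.2 0 -0.1;0.69 0.2 0 -0.1;0.69 0.2 0 -0.1;0.69 0.2 0 -0.1;0.69 0.2 0 -0.1")

```text
time_s: 5.3
tool_pos: [0.6099, -0.1379, 0.222]
orientation: [[-0.013, 1.0, 0.001], [1.0, 0.013, -0.001], [-0.001, 0.001, -1.0]]
force: [1.3, -2.8, 0.1]
opening: 0.001
grip_force: 1.1
```

```bash
python3 - <<'E'
from h import *
a=save("side","s2")[180:340,200:440]; b=save("top","t2")[170:330,200:440]
c=np.hstack([cv2.resize(k[:,40:220],None,fx=2.2,fy=2.2,interpolation=2) for k in (a,b)])
cv2.imwrite("pics/c2.png",c[:,:,::-1])
E
```

```text
(no output)
```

View pics/c2.png

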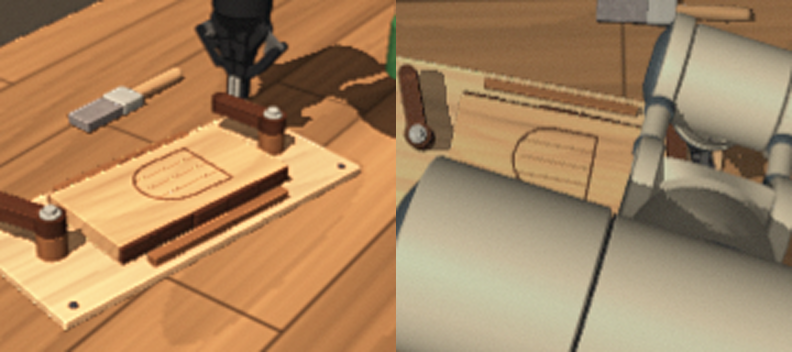

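The arm is following the fingertip, now pointing straight away from the robot, at about 2.7 N.

Call:
play_rows(commands="0.69 0.2 0 -0.1;0.69 0.2 0 -0.1;0.69 0.2 0 -0.1;0.69 0.2 0 -0.1;0.69 0.2 0 -0.1")

```text
time_s: 5.9
tool_pos: [0.6121, -0.1026, 0.2218]
orientation: [[-0.488, 0.873, 0.001], [0.873, 0.488, -0.0], [-0.001, 0.001, -1.0]]
force: [2.6, -1.6, -1.3]
opening: 0.0
grip_force: 1.1
```

Call:
play_rows(commands="0.69 0.2 0 -0.1;0.69 0.2 0 -0.1;0.69 0.2 0 -0.1;0.69 0.2 0 -0.1;0.69 0.2 0 -0.1")

```text
time_s: 6.4
tool_pos: [0.5974, -0.0701, 0.2219]
orientation: [[-0.847, 0.532, 0.001], [0.532, 0.847, -0.0], [-0.001, 0.0, -1.0]]
force: [2.2, -0.5, -0.1]
opening: 0.0
grip_force: 1.1
```

Call:
play_rows(commands="0.69 0.2 0 -0.1;0.69 0.2 0 -0.1;0 0 0 0")

```text
time_s: 6.7
tool_pos: [0.5866, -0.0597, 0.2217]
orientation: [[-0.935, 0.355, -0.001], [0.355, 0.935, 0.0], [0.001, -0.0, -1.0]]
force: [-0.4, 0.6, -0.2]
opening: -0.001
grip_force: 0.0
```

```bash
python3 - <<'E'
from h import *
a=save("side","s3")[200:300,260:400]
cv2.imwrite("pics/c3.png",cv2.resize(a,None,fx=5,fy=5,interpolation=2)[:,:,::-1])
u=np.array([.1994,.98]);BR=np.array([.5398,-.1161]);BL=BR+.33*u
for r in env.cut_out("side","right_arm")[:2]: print(r["score"],r["xy"],r["mask"].sum())
X=[np.r_[BR,.069],np.r_[BR+.102*u,.061],np.r_[BL,.069]]
print(((proj("side",X)-[260,200])*5).round())
E
```

```text
0.97 [351.9, 240.1] 380
0.74 [426.3, 198.0] 903
[[525. 146.]
 [387. 221.]
 [ 21. 372.]]
```

View pics/c3.png

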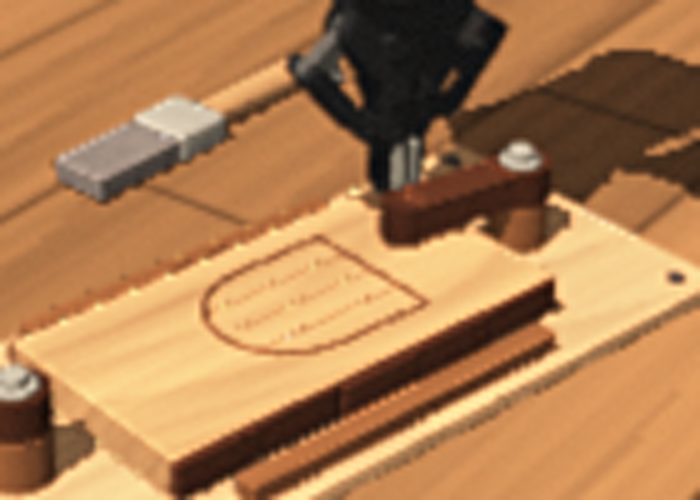

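The right arm is in over the slab and still a few degrees short. I'll measure its angle by fitting a rendered outline.

```bash
cat >> h.py <<'E'
U=np.array([.1994,.98]);BR=np.array([.5398,-.1161]);BL=BR+.33*U
def hull(n,B,deg,sh=(0,0)):
    th=np.radians(deg); d=np.array([np.cos(th),np.sin(th)]); P=[]
    for a in np.linspace(0,2*np.pi,40):
        e=np.array([np.cos(a),np.sin(a)])
        for z in(.041,.061):
            P+= [np.r_[B+.017*e,z],np.r_[B+.09*d+.012*e,z]]
    q=proj(n,P)+sh; m=np.zeros((480*4,640*4),np.uint8)
    cv2.fillConvexPoly(m,cv2.convexHull(np.round(q*4+1.5).astype(np.int32)),1)
    return cv2.resize(m*255,(640,480),interpolation=cv2.INTER_AREA)/255.
def fit(n,im,B,degs):
    c0=proj(n,[np.r_[B,.05]])[0].astype(int); w=48
    g=im.astype(float).sum(2); s=np.s_[c0[1]-w:c0[1]+w,c0[0]-w:c0[0]+w]
    hsv=im.astype(float); dark=((hsv[...,0]>50)&(hsv[...,0]<135)&(hsv[...,0]-hsv[...,2]>20)&(hsv[...,1]<75)).astype(float)
    best=[]
    for a in degs:
        for dx in(-1.5,-.75,0,.75,1.5):
            for dy in(-1.5,-.75,0,.75,1.5):
                h=hull(n,B,a,(dx,dy))[s]; best.append(((h*dark[s]).sum()/np.maximum(h,dark[s]*(cv2.dilate(h,np.ones((7,7)))>0)).sum(),a,dx,dy))
    best.sort(reverse=True); return best[:4]
E
python3 - <<'E'
from h import *
for f,n,B,d in(("top0","top",BR,range(-65,-38,2)),("top0","top",BL,range(-2,24,2)),("side0","side",BL,range(-2,24,2)),("s3","side",BR,range(58,90,2))):
    print(f,fit(n,cv2.imread(f"pics/{f}.png")[:,:,::-1],B,d))
E
```

```text
top0 [(np.float64(0.5695447041025675), -65, -0.75, -0.75), (np.float64(0.5690430004349057), -63, -0.75, 0), (np.float64(0.5664593792395788), -65, 0, -0.75), (np.float64(0.5649195683720418), -63, -1.5, 0)]
top0 [(np.float64(0.5718620143789988), 12, 0.75, 1.5), (np.float64(0.571433281405834), 12, 0.75, 0.75), (np.float64(0.5685653400909981), 12, 0.75, 0), (np.float64(0.5676033977642843), 10, 0.75, 1.5)]
side0 [(np.float64(0.6766624460171389), 4, -0.75, 1.5), (np.float64(0.6761134519130164), 4, -1.5, 1.5), (np.float64(0.6746146502682514), 6, 0, 1.5), (np.float64(0.6745391865993955), 6, -0.75, 1.5)]
s3 [(np.float64(0.5815309694110485), 62, 1.5, 1.5), (np.float64(0.5810889409978388), 64, 1.5, 1.5), (np.float64(0.5806685866084064), 64, 0.75, 1.5), (np.float64(0.5775680137388055), 70, 1.5, 0)]
```

Call:
play_rows(commands="0.35 0.1 0 -0.05;0.35 0.1 0 -0.05;0.2 0.06 0 -0.03;0 0 0 0")

```text
time_s: 7.2
tool_pos: [0.5795, -0.0548, 0.2217]
orientation: [[-0.973, 0.232, 0.0], [0.232, 0.973, -0.0], [-0.0, 0.0, -1.0]]
force: [2.0, 0.2, 0.5]
opening: 0.002
grip_force: 0.3
```

Call:
play_rows(commands="-1 0 0 0;-2 0 0 0;0 0 -3 0;0 0 -4 0;0 0 -4 0")

```text
time_s: 7.7
tool_pos: [0.6091, -0.0618, 0.3327]
orientation: [[-0.973, 0.232, -0.001], [0.232, 0.973, 0.0], [0.001, -0.0, -1.0]]
force: [-0.3, -0.1, 0.4]
opening: -0.002
grip_force: 0.0
```

```bash
python3 - <<'E'
from h import *
im=save("side","s4").copy()
Z=lambda B,r,z=.061:np.r_[B+r*U,z]
s=6; im=cv2.resize(im[205:295,265:395],None,fx=s,fy=s,interpolation=2)
V=np.array([U[1],-U[0]])
for k in(-.012,.012):
    q=(proj("side",[np.r_[BR+k*V,.061],np.r_[BR+k*V+.09*U,.061]])-[265,205]+.5)*s
    cv2.line(im,*[tuple(map(int,p)) for p in q],(0,255,255),1)
cv2.imwrite("pics/c4.png",im[:,:,::-1]); print(im.shape, env.observe()["tool_pos"])
E
```

```text
(540, 780, 3) [ 0.61046565 -0.06200782  0.33950873]
```

View pics/c4.png

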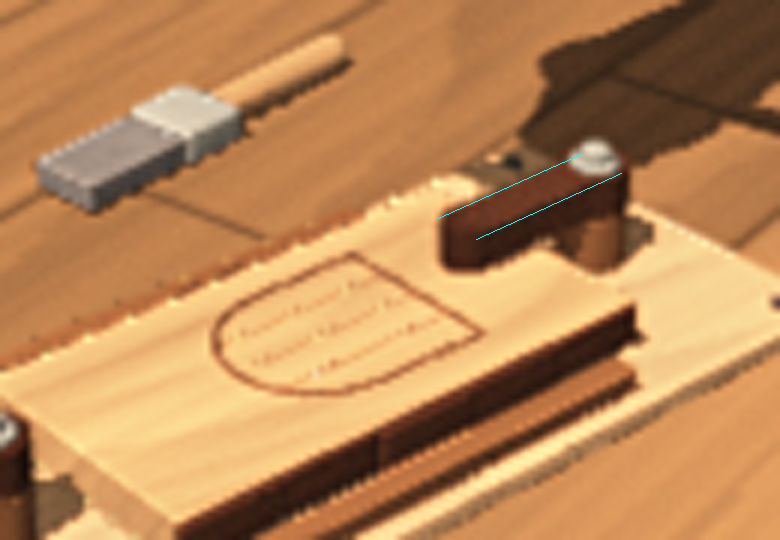

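The right arm looks lined up to within a few degrees of the overlay; I'll recheck it from the top once the gripper is out of the way. Next is the left arm.

Call:
play_rows(commands="0.23 3.29 0 0;0.23 3.29 0 0;0.23 3.29 0 0;0.23 3.29 0 0;0.23 3.29 0 0")

```text
time_s: 8.25
tool_pos: [0.6359, 0.1024, 0.3317]
orientation: [[-0.973, 0.232, -0.0], [0.232, 0.973, -0.0], [0.0, -0.0, -1.0]]
force: [0.5, 0.3, -0.0]
opening: 0.002
grip_force: 0.0
```

Call:
play_rows(commands="0.23 3.29 0 0;0.23 3.29 0 0;0.23 3.29 0 0;0.23 3.29 0 0;0.23 3.29 0 0")

```text
time_s: 8.75
tool_pos: [0.6624, 0.2653, 0.3316]
orientation: [[-0.973, 0.232, -0.0], [0.232, 0.973, -0.0], [0.0, -0.0, -1.0]]
force: [1.0, -0.5, 1.0]
opening: -0.003
grip_force: 0.0
```

Call:
play_rows(commands="0 0 0 0.12;0 0 0 0.12;0 0 0 0.12;0 0 0 0.12;0 0 0 0.12")

```text
time_s: 9.25
tool_pos: [0.6623, 0.264, 0.3315]
orientation: [[-0.668, 0.744, -0.0], [0.744, 0.668, -0.0], [0.0, -0.0, -1.0]]
force: [-0.6, -0.1, 0.3]
opening: 0.0
grip_force: 0.0
```

Call:
play_rows(commands="0 0 0 0.12;0 0 0 0.12;0 0 0 0.12;0 0 0 0.12;0 0 0 0.08")

```text
time_s: 9.75
tool_pos: [0.6623, 0.2639, 0.3315]
orientation: [[-0.171, 0.985, -0.0], [0.985, 0.171, -0.0], [-0.0, -0.0, -1.0]]
force: [-0.5, -0.0, 0.2]
opening: -0.007
grip_force: 0.0
```

```bash
python3 - <<'E'
from h import *
im=save("top","t5").copy()
s=6; o=[250,190]; im=cv2.resize(im[190:290,250:380+3],None,fx=s,fy=s,interpolation=2)
q=(proj("top",[np.r_[BR,.069],np.r_[BL,.069]])-o+.5)*s
o2=env.observe();print(im.shape,q,o2["tool_pos"],o2["orientation"].tolist() if hasattr(o2["orientation"],"tolist") else o2["orientation"],o2["joint_pos"])
cv2.imwrite("pics/c5.png",im[:,:,::-1])
E
```

```text
(600, 798, 3) [[717.33316233 378.97693061]
 [  2.28428619 248.26986372]] [0.66231607 0.26388967 0.3315206 ] [[-0.16737658092029448, 0.9858929889475998, -0.00030741405321521543], [0.9858930325140142, 0.16737654271340735, -0.00014625193339064613], [-9.273485434118155e-05, -0.0003275565217257832, -0.9999999420534843]] [ 2.95473914e-01  6.84924576e-01  1.18331383e+00 -5.27062682e-05
  1.27369093e+00  1.27321260e-01]
```

View pics/c5.png

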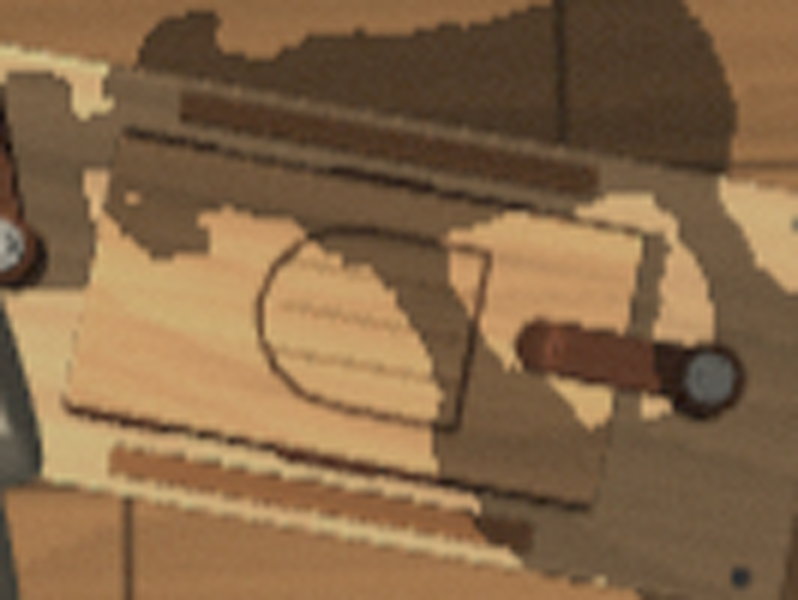

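From the top, the right arm (tip 545,346; bolt 710,380) is about 2° off the line between the bolts, so it counts as locked. Next I'll lower behind the left arm and sweep it.

Call:
play_rows(commands="0 0 3 0;0 0 3 0;0 0 3 0;0 0 1.95 0;0 0 0 0")

```text
time_s: 10.3
tool_pos: [0.6612, 0.2636, 0.2191]
orientation: [[-0.178, 0.984, -0.005], [0.984, 0.178, -0.002], [-0.001, -0.005, -1.0]]
force: [0.2, 0.6, -0.1]
opening: 0.001
grip_force: 0.0
```

Call:
play_rows(commands="-0.6 0.1 0 0;-0.5 0.1 0 0;-0.4 0.1 0 0;-0.4 0 0 0;-0.4 0 0 0")

```text
time_s: 10.8
tool_pos: [0.669, 0.2414, 0.2228]
orientation: [[-0.178, 0.984, 0.001], [0.984, 0.178, 0.0], [0.0, 0.001, -1.0]]
force: [1.6, 2.7, 0.8]
opening: 0.003
grip_force: 1.3
```

Call:
play_rows(commands="-0.35 0.1 0 0.05;-0.35 0.1 0 0.05;-0.69 0.2 0 0.1;-0.69 0.2 0 0.1;-0.69 0.2 0 0.1")

```text
time_s: 11.3
tool_pos: [0.6775, 0.2143, 0.2225]
orientation: [[0.223, 0.975, 0.0], [0.975, -0.223, 0.001], [0.001, 0.0, -1.0]]
force: [-0.3, 3.4, 1.2]
opening: 0.003
grip_force: 1.1
```

Call:
play_rows(commands="-0.69 0.2 0 0.1;-0.69 0.2 0 0.1;-0.69 0.2 0 0.1;-0.69 0.2 0 0.1;-0.69 0.2 0 0.1")

```text
time_s: 11.8
tool_pos: [0.6725, 0.179, 0.2225]
orientation: [[0.663, 0.748, 0.001], [0.748, -0.663, 0.0], [0.001, 0.0, -1.0]]
force: [0.3, 3.7, -0.4]
opening: -0.003
grip_force: 1.0
```

Call:
play_rows(commands="-0.69 0.2 0 0.1;-0.69 0.2 0 0.1;-0.69 0.2 0 0.1;-0.69 0.2 0 0.1;-0.69 0.2 0 0.1")

```text
time_s: 12.3
tool_pos: [0.6513, 0.1505, 0.2226]
orientation: [[0.941, 0.339, 0.001], [0.339, -0.941, 0.0], [0.001, -0.0, -1.0]]
force: [1.8, 2.1, -0.1]
opening: -0.001
grip_force: 1.0
```

Call:
play_rows(commands="-0.69 0.2 0 0.1;-0.69 0.2 0 0.1;-0.69 0.2 0 0.1;-0.69 0.2 0 0.1;-0.35 0.1 0 0.05")

```text
time_s: 12.8
tool_pos: [0.6223, 0.1364, 0.2226]
orientation: [[0.995, -0.104, 0.001], [-0.104, -0.995, 0.0], [0.001, -0.0, -1.0]]
force: [2.0, 1.1, 0.5]
opening: -0.001
grip_force: 0.9
```

Call:
play_rows(commands="-0.35 0.1 0 0.05;0 0 0 0")

```text
time_s: 13.0
tool_pos: [0.6187, 0.1359, 0.2225]
orientation: [[0.989, -0.151, 0.0], [-0.151, -0.989, 0.0], [0.0, -0.0, -1.0]]
force: [-0.1, 0.1, -0.2]
opening: 0.0
grip_force: 0.0
```

Call:
play_rows(commands="1 0 0 0;2 0 0 0;0 0 -3 0;0 0 -4 0;0 0 -4 0")

```text
time_s: 13.5
tool_pos: [0.6492, 0.1313, 0.3332]
orientation: [[0.989, -0.148, -0.001], [-0.148, -0.989, -0.0], [-0.001, 0.0, -1.0]]
force: [0.9, 0.8, -0.3]
opening: 0.0
grip_force: 0.0
```

Call:
play_rows(commands="0 -3 0 0;0 -4 0 0;0 -4 0 0;0 -4 0 0;0 0 0 0")

```text
time_s: 14.0
tool_pos: [0.6714, 0.2844, 0.332]
orientation: [[0.989, -0.145, 0.001], [-0.145, -0.989, 0.001], [0.001, -0.002, -1.0]]
force: [-1.1, -0.7, 0.1]
opening: 0.0
grip_force: 0.0
```

```bash
python3 - <<'E'
from h import *
s=5;ims=[]
im=save("side","s6").copy(); a=cv2.resize(im[215:325,230:390],None,fx=s,fy=s,interpolation=2)
cv2.imwrite("pics/c6.png",a[:,:,::-1])
im=save("top","t6"); b=cv2.resize(im[190:290,235:395],None,fx=s,fy=s,interpolation=2)
cv2.imwrite("pics/c7.png",b[:,:,::-1])
print(((proj("top",[np.r_[BR,.069],np.r_[BL,.069]])-[235,190]+.5)*s).round())
E
```

```text
[[673. 316.]
 [ 77. 207.]]
```

View pics/c6.png

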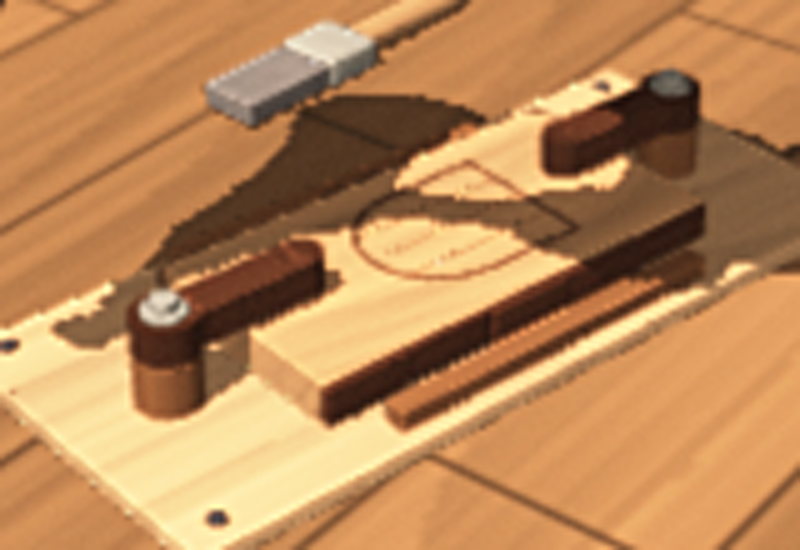

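View pics/c7.png

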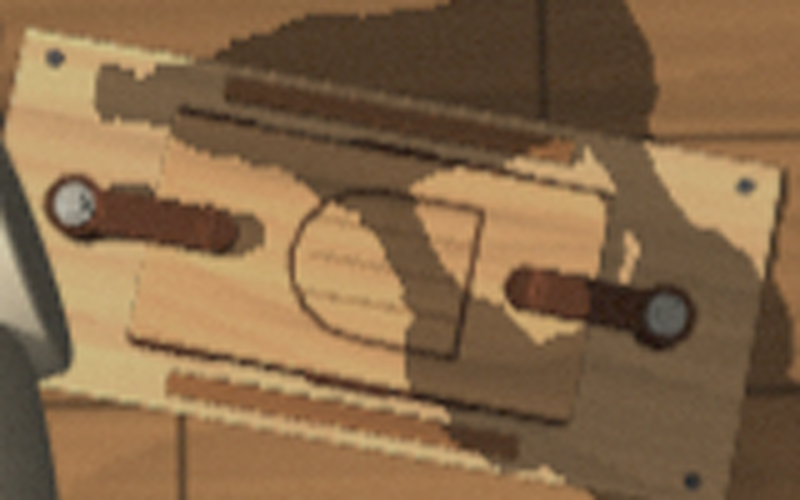

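Both arms lie along the line between the bolts to within about 2°: left (73,207)→(218,231), right (664,316)→(525,289). The slab and brush look unmoved and the robot is clear, so I'm handing in.

```bash
python3 -c "
from rig import env
print(env.hand_in())"
```

```text
the job is handed in; nothing more can be done
None
```

I swung both arms in over the slab; in the last top view each points within about 2° of the other's bolt (8° allowed). The slab and brush looked unmoved, the robot was clear, and I handed the job in about 14 s in, though the hand-in returned no verdict.

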